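# Slide the loaded terminal carrier across the gap to the next table

### The arm

A 6-joint arm with a two-finger parallel gripper is mounted at the origin on the work surface; the furniture and walls round the work are solid. World frame = base frame: x ahead of the robot, y to its left, z up, the work surface at z = 0. Lengths are in m, angles in rad, forces in N, time in s.
With the tool pointing down it reaches from about 0.325 to 0.9 m from the base axis. Payload 6.1 kg.
Tool frame: the origin (TCP) lies on the centre line of the jaws, within the pads' length; the fingertips stand 11 mm ahead of it and the grasp point (between the pads) lies 8 mm behind it; z points along the fingers, y is the direction in which the jaws open and shut (so a half turn about z gives the same grasp; the last joint's range is limited). The gripper opens to 85 mm and grips with 20 to 120 N. Pads are 22 mm wide; open, the fingers measure 114 mm over their backs; the gripper's body (76 mm by 85 mm) begins 54 mm behind the grasp point. The pads swing forward as they close: fully open they stand 13 mm farther back than shut.
Start: joints at [-1.351, 0.22, 1.526, -0, 1.395, -0.126], TCP at [0.212, -0.588, 0.242] pointing down, gripper open.
Joint ranges: [-2.98, 2.98], [-0.91, 2.08], [0.09, 2.57], [-1.24, 4.39], [0.2, 2.65], [-2.68, 2.68]. Speed limits (rad/s): [2.57, 2.57, 3.01, 3.14, 3.14, 3.14].

### API

Orientations are given as a unit quaternion [x, y, z, w].
In Python, from cell import env gives the robot as it stands. The module is installed in compiled form; this text tells all that it offers.
- The arm moves only by the tool send_rows, never from a script. Its argument "commands" is text: rows parted by semicolons, each of 5 numbers parted by spaces: the shift along the tool's x, y, z in mm, then the turn about the tool's z in rad, then the gripper command: -1 is shut, 1 is fully open, values between are in proportion. A call has 1 to 5 rows; each row shifts and turns the pose as measured when the row begins, along the tool's axes as they then stand; what a row does not reach is not made up. A row lasts 1/12 s, in which the tool goes at most 41.7 mm and 7.16 degrees, less where a joint would pass 70% of its speed; a pose out of reach is approached as far as the arm can. A call with a gripper value outside its range is refused whole. The fingers move at their own pace and stop on an object; the grip force is fixed at half the most. Time passes only in rows, so rows that do not move let the fingers close. It gives the time, the measured TCP pose, the force and the opening at its end, in the units of the state.
- env.get_state(): the state, without advancing time (a new reading comes with each control period).
- env.snapshot(name): name is "scene" or "top" or "wrist"; returns a dict with "color" (384x512x3 uint8, blue, green, red), "fov_y" (degrees; the focal length in pixels is half the picture's height over the tangent of half this angle, whatever the lens; pixels are square), "cx", "cy" (the principal point, pixels), "pose" (4x4, takes a point from camera to world coordinates); the wrist camera has in their place "tool_from_camera" (4x4, takes a point from camera to tool coordinates, whose origin is the TCP and whose axes are the flange's). Camera axes: x right, y down, z forward; pixel columns grow to the right and rows downward; lengths in m; the calibration is good to about 2 mm. A picture is of the moment at which its call begins: read the wrist's pose just before it. There is no depth.
- env.job_done(): hands the job in, once; it reports no verdict.
Trained networks look in a picture, given as the dict that the camera call returned (one of the last four; its "shot" number tells which), for a name from the list of things; names that differ only in an ending like _2 or _b are one class to them, and where a whole thing is asked for, a point or a joint stands for the part that bears it (a point fixed in the world has none). Each returns a list of dicts, best first, with "score" (0 to 1); they miss things now and then, are a little off and sometimes report something else, mostly with a low value. They report only what shows in the picture. A call takes as long as a camera call.
- env.recognise(picture, thing): "location" ([column, row] in pixels, amid what is visible of it).
- env.outline_of(picture, thing): "region" (384x512 bool, what is visible of it) and "location" ([column, row] in pixels, amid what is visible of it).
- env.place_of(picture, thing): "location" ([column, row] in pixels: a listed point, or the origin of a listed thing).
The state is a dict: "t": time; "joint_pos": joint angles; "joint_vel": joint speeds; "joint_efforts": joint torques, N m; "tcp_pos": TCP position; "orientation": TCP orientation; "ft_force": force on the tool from outside, world axes, zero at the start; "torque": the same for the moment, N m; "opening": finger opening in m.
Only numpy, scipy, OpenCV 4.12 (cv2) and the standard library are available. Lean on these libraries where they do the work, as an engineer would, in place of code of your own. Each camera call takes 0.05 s, during which the arm holds its last target. There are 200 camera calls.

### The job

Two black carriers lie side by side on the low table at the left. Push the one that holds the card terminal straight across the open gap to the right, onto the receiving table and gently up to the upright stop at its far end. Slide it, do not lift it, keep it level so that it does not sag into the gap, and leave the carrier with the green circuit board where it is.

Things in the scene. Friction and masses are not known exactly. Their poses are not given: they have to be found in the camera images.
- carrier: the carrier to push: shallow black plastic tray, flat underside, 160 mm long (its y axis, within about 4 degrees of the receiving table's), 86 mm wide (x), 24 mm high, walls 4 mm, 0.16 kg plus the terminal; origin at the centre of its underside. It starts on the feeding table, a steel plate 220 x 260 mm, its top level with the receiving table's; the gap between the tables is 45 to 65 mm
- terminal: white card terminal with a keypad, 146 x 75 x 28 mm, 0.15 to 0.3 kg, lying loose in the carrier to push, with about 3 mm of play along its length and 1 mm across; its top stands 8 mm above the carrier's walls; origin at the centre of its underside, x along its length
- board_carrier: bystander: an equal black carrier (160 x 86 x 24 mm, origin at the centre of its underside) with a green circuit board in it, on the same table beside the carrier to push, centres about 125 mm apart across the push; either may be the nearer to the robot
- out_stand: the receiving table, fixed: steel plate 200 mm long (y), 280 mm wide (x), its top 50 mm above the bench. Origin at bench height under the plate's centre; y points back to the gap: push along -y (about to the robot's right). The rounded edge at the gap is at y = +100 mm; an upright stop 20 mm high closes the far end, face at y = -96 mm (a carrier against it: centre at y = -16 mm)

How it is judged:
At the end, for the whole second after the job is handed in: the carrier with the terminal lies flat and still on the receiving table, its front end within 16 mm of the end stop, its centre within 100 mm of the table's middle line, turned less than 17 degrees, the terminal still lying in it; the carrier with the circuit board is within 20 mm of where it was (y of carrier in the frame of out_stand between -0.022 and 0 m and x of carrier in the frame of out_stand between -0.1 and 0.1 m and z of carrier in the frame of out_stand between 0.046 and 0.054 m and angle between the y axis of carrier and the y axis of out_stand, either way round below 0.3 rad and angle between carrier's own z axis and vertical below 0.05 rad and horizontal distance between terminal and carrier below 0.015 m and z of terminal in the frame of carrier below 0.01 m and linear speed of carrier below 0.01 m/s and distance of board_carrier from where it was at the start of the episode below 0.02 m); the robot touches nothing.
It fails at once if the carrier sags into the gap or tips (more than 6 degrees, or its centre drops by more than 8 mm) (angle between carrier's own z axis and vertical above 0.105 rad or z of carrier in the frame of out_stand below 0.042 m).
It fails at once if the carrier is lifted off the tables by more than 12 mm (z of carrier in the frame of out_stand above 0.062 m).
It fails at once if the terminal leaves its carrier (horizontal distance between terminal and carrier above 0.03 m or z of terminal in the frame of carrier above 0.025 m).
It fails at once if the carrier with the circuit board is shoved by more than 20 mm (distance of board_carrier from where it was at the start of the episode above 0.02 m).
It fails at once if the carrier is rammed against the stop (over 40 N) (contact force between carrier and out_stand above 40 N).
It also fails if it takes over 38 s, if anything falls off the work surface, if the arm or the gripper's body presses on something with over 40 N, if the wrist force passes 120 N, or if a joint passes its speed limit or range.

## Working session

There is one attempt and no reset: what is moved stays moved. The work goes in short steps, Python scripts to look and compute and a tool call to move; the robot and the scene stay as the last step left them, time stands still between calls to the robot, and variables do not carry over. Pictures are saved under pics/ and viewed, on a budget of 10 in all, crops included, one or two more only if the job needs it, and the job is handed in when it is done.

Besides the shell and the picture viewer there is one more tool, called after "Emit:" as name(argument=value, ...) on one line, values as JSON. send_rows: Moves the arm, as the interface text tells. Its arguments: {"type":"object","properties":{"commands":{"type":"string"}},"required":["commands"]}

```bash
mkdir -p pics; cat > h.py <<'E'
import numpy as np, cv2
from cell import env
def ray(s,px):
    f=s["color"].shape[0]/2/np.tan(np.radians(s["fov_y"])/2)
    d=np.array([(px[0]-s["cx"])/f,(px[1]-s["cy"])/f,1.0]); T=np.array(s["pose"]); return T[:3,3],T[:3,:3]@d
def atz(s,px,z):
    o,d=ray(s,px); return o+d*(z-o[2])/d[2]
E
python3 - <<'E'
from h import *
st=env.get_state(); print({k:np.round(v,3) for k,v in st.items()})
ims=[]
for n in ["top","scene"]:
    s=env.snapshot(n); ims.append(s["color"]); print(n,np.round(s["pose"],3).tolist(),s["fov_y"])
    cv2.imwrite(f"pics/{n}0.png",s["color"])
    for t,z in [("carrier",.05),("terminal",.054),("board_carrier",.05),("out_stand",0.0)]:
        for r in env.place_of(s,t)[:2]: print(t,round(r["score"],2),np.round(r["location"],1),np.round(atz(s,r["location"],z),4))
    for t,z in [("carrier",.074),("terminal",.082),("board_carrier",.074),("out_stand",.05)]:
        for r in env.outline_of(s,t)[:1]:
            c=max(cv2.findContours(r["region"].astype(np.uint8),0,2)[0],key=cv2.contourArea)
            b=cv2.boxPoints(cv2.minAreaRect(c)); print(t,"outl",round(r["score"],2),[np.round(atz(s,p,z)[:2],3).tolist() for p in b])
E
```

```text
{'t': np.float64(0.0), 'joint_pos': array([-1.351,  0.221,  1.528, -0.   ,  1.395, -0.126]), 'joint_vel': array([ 0.001, -0.   ,  0.   ,  0.   , -0.001, -0.   ]), 'joint_efforts': array([ 2.0000e-03, -4.9689e+01, -3.8939e+01,  0.0000e+00,  1.1000e-02,
        0.0000e+00]), 'tcp_pos': array([ 0.212, -0.587,  0.241]), 'orientation': array([ 0.985,  0.172, -0.   , -0.001]), 'ft_force': array([ 0.513, -0.394, -0.129]), 'torque': array([0.044, 0.   , 0.045]), 'opening': np.float64(0.085)}
top [[-0.024, -0.982, 0.185, 0.359], [-1.0, 0.022, -0.015, -0.029], [0.01, -0.186, -0.983, 0.891], [0.0, 0.0, 0.0, 1.0]] 54.74914649189384
terminal 0.72 [182.3 176.9] [0.5474 0.1242 0.054 ]
board_carrier 0.77 [188.4 229.5] [0.4264 0.1098 0.05  ]
board_carrier 0.59 [181.9 174.3] [0.5545 0.1259 0.05  ]
out_stand 0.83 [303.1 204.8] [ 0.4838 -0.1595  0.    ]
carrier outl 0.62 [[0.596, 0.204], [0.592, 0.04], [0.502, 0.041], [0.506, 0.201]]
terminal outl 0.97 [[0.586, 0.19], [0.583, 0.046], [0.51, 0.046], [0.513, 0.188]]
board_carrier outl 0.88 [[0.466, 0.188], [0.466, 0.025], [0.376, 0.024], [0.376, 0.184]]
o
[... 194 characters left out ...]
 0.0, 0.0, 1.0]] 48.29212208332641
carrier 0.75 [336.6 182.6] [0.5513 0.1101 0.05  ]
terminal 0.67 [344.5 179.8] [0.5528 0.1263 0.054 ]
board_carrier 0.65 [202.3 206.3] [ 0.5062 -0.1609  0.05  ]
board_carrier 0.63 [308.5 135.1] [0.424  0.1058 0.05  ]
out_stand 0.68 [337.7 181.4] [0.5276 0.1345 0.    ]
out_stand 0.56 [198.8 207.1] [ 0.4805 -0.1653  0.    ]
carrier outl 0.56 [[0.507, 0.036], [0.507, 0.219], [0.607, 0.196], [0.604, 0.023]]
terminal outl 0.82 [[0.52, 0.045], [0.516, 0.201], [0.595, 0.184], [0.596, 0.036]]
board_carrier outl 0.86 [[0.381, 0.022], [0.376, 0.201], [0.477, 0.18], [0.479, 0.011]]
out_stand outl 0.57 [[0.336, -0.264], [0.336, -0.036], [0.642, -0.069], [0.631, -0.261]]
```

View pics/top0.png

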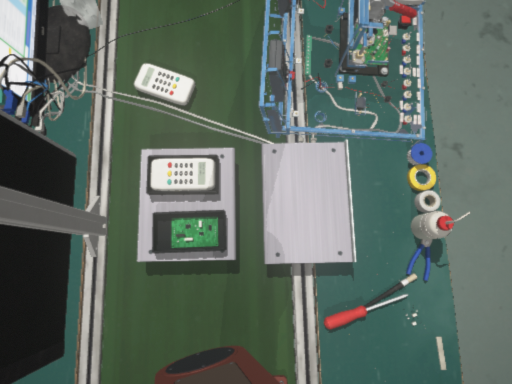

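View pics/scene0.png

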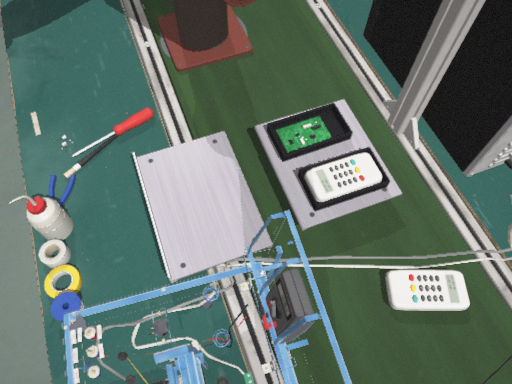

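Terminal carrier is the farther one (top 182,175), board carrier nearer (188,231), receiving plate at columns 263–350; an upright post stands at the left (~105,225). I rectify the plate plane to measure precisely.

```bash
python3 - <<'E'
from h import *
s=env.snapshot("top"); T=np.array(s["pose"]); f=192/np.tan(np.radians(s["fov_y"])/2)
K=np.array([[f,0,s["cx"]],[0,f,s["cy"]],[0,0,1]]); Rt=np.linalg.inv(T)
# out px (u,v): y=0.36-u/1100, x=0.70-v/1100, z=.05
def H(z): 
    A=np.array([[0,-1/1100,.70],[-1/1100,0,.36],[0,0,z],[0,0,1]]); return K@Rt[:3]@A
im=cv2.warpPerspective(s["color"],H(.05),(740,420),flags=cv2.WARP_INVERSE_MAP|cv2.INTER_CUBIC)
for y in np.arange(-.3,.36,.05):
    u=int((.36-y)*1100); cv2.line(im,(u,0),(u,8),(0,255,255),1); cv2.putText(im,f"{y:.2f}",(u-14,20),0,.35,(0,255,255),1)
for x in np.arange(.35,.7,.05):
    v=int((.70-x)*1100); cv2.line(im,(0,v),(8,v),(0,255,255),1); cv2.putText(im,f"{x:.2f}",(10,v+4),0,.35,(0,255,255),1)
cv2.imwrite("pics/rect.png",im)
print("post foot",atz(s,(106,225),0),atz(s,(106,225),.05), "rail",atz(s,(98,150),0))
m=env.outline_of(s,"out_stand")[0]["region"].astype(np.uint8)
w=cv2.warpPerspective(m,H(.05),(740,420),flags=cv2.WARP_INVERSE_MAP); c=max(cv2.findContours(w,0,2)[0],key=cv2.contourArea)
r=cv2.minAreaRect(c);print(r,.70-r[0][1]/1100,.36-r[0][0]/1100)
m=env.outline_of(s,"terminal")[0]["region"].astype(np.uint8)
w=cv2.warpPerspective(m,H(.08),(740,420),flags=cv2.WARP_INVERSE_MAP); c=max(cv2.findContours(w,0,2)[0],key=cv2.contourArea)
r=cv2.minAreaRect(c);print(r,.70-r[0][1]/1100,.36-r[0][0]/1100)
# planned rows
p=np.array([.212,-.587,.241]);psi=.345;goal=np.array([.55,.245,.17])
d=goal-p;n=24
for i in range(n):
    R=np.array([[np.cos(psi),np.sin(psi),0],[np.sin(psi),-np.cos(psi),0],[0,0,-1]])
    dw=d/n; t=-0.1225 if i<10 else 0
    print(np.round(R.T@dw*1000,1),t,end="; "); psi-=t
print(psi)
E
```

```text
post foot [0.44574095 0.31469322 0.        ] [0.4408777 0.2954261 0.05     ] rail [0.63251461 0.34373573 0.        ]
((575.0, 235.5), (313.0, 230.0), 90.0) 0.48590909090909085 -0.16272727272727272
((266.0, 167.5), (85.0, 160.0), 90.0) 0.5477272727272726 0.11818181818181817
[ 25.  -27.9   3. ] -0.1225; [ 28.2 -24.6   3. ] -0.1225; [ 31. -21.   3.] -0.1225; [ 33.3 -17.    3. ] -0.1225; [ 35.2 -12.8   3. ] -0.1225; [36.5 -8.4  3. ] -0.1225; [37.2 -3.9  3. ] -0.1225; [37.4  0.7  3. ] -0.1225; [37.1  5.2  3. ] -0.1225; [36.1  9.7  3. ] -0.1225; [34.7 14.1  3. ] 0; [34.7 14.1  3. ] 0; [34.7 14.1  3. ] 0; [34.7 14.1  3. ] 0; [34.7 14.1  3. ] 0; [34.7 14.1  3. ] 0; [34.7 14.1  3. ] 0; [34.7 14.1  3. ] 0; [34.7 14.1  3. ] 0; [34.7 14.1  3. ] 0; [34.7 14.1  3. ] 0; [34.7 14.1  3. ] 0; [34.7 14.1  3. ] 0; [34.7 14.1  3. ] 0; 1.5700000000000003
```

View pics/rect.png

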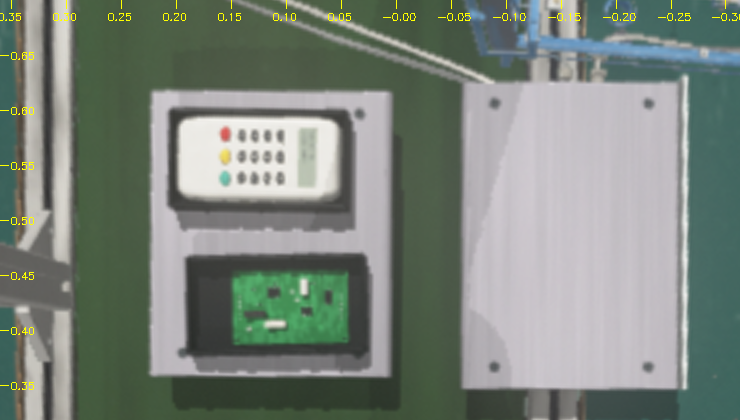

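Emit:
send_rows(commands="25 -28 2 -0.1225 0.2; 28 -25 2 -0.1225 0.2; 31 -21 2 -0.1225 0.2; 33 -17 2 -0.1225 0.2; 35 -13 2 -0.1225 0.2")

```text
t: 1.47
tcp_pos: [0.2788, -0.4145, 0.2299]
orientation: [0.885, 0.465, -0.001, 0.001]
ft_force: [0.1, -1.3, -0.1]
opening: 0.0511
```

Emit:
send_rows(commands="36 -8 2 -0.1225 0.2; 37 -4 2 -0.1225 0.2; 37 1 2 -0.1225 0.2; 37 5 2 -0.1225 0.2; 36 10 2 -0.1225 0.2")

```text
t: 1.88
tcp_pos: [0.3482, -0.2334, 0.2195]
orientation: [0.699, 0.715, -0.001, 0.002]
ft_force: [0.3, 0.4, 0.7]
opening: 0.0514
```

Emit:
send_rows(commands="35 14 2 0 0.2; 35 14 2 0 0.2; 35 14 2 0 0.2; 35 14 2 0 0.2; 35 14 2 0 0.2")

```text
t: 2.3
tcp_pos: [0.4152, -0.048, 0.2105]
orientation: [0.697, 0.717, 0.0, 0.005]
ft_force: [1.4, -0.2, 0.9]
opening: 0.0514
```

Emit:
send_rows(commands="32 15 2 0.02 0.2; 32 15 2 0 0.2; 32 15 2 0 0.2; 32 15 2 0 0.2; 32 15 2 0 0.2")

```text
t: 2.72
tcp_pos: [0.4905, 0.1234, 0.2017]
orientation: [0.704, 0.71, 0.002, 0.008]
ft_force: [2.0, -0.5, 0.4]
opening: 0.0512
```

Emit:
send_rows(commands="31 14 6 0 0.2; 31 14 6 0 0.2; 31 14 6 0 0.2; 31 10 6 0 0.2; 0 0 0 0 0.2")

```text
t: 3.13
tcp_pos: [0.5452, 0.2609, 0.1768]
orientation: [0.702, 0.712, 0.005, 0.008]
ft_force: [-0.0, -0.4, -0.2]
opening: 0.0514
```

Emit:
send_rows(commands="-18 3 15 0.01 0.2; 0 0 25 0 0.2; 0 0 25 0 0.2; 0 0 25 0 0.2; 0 0 10 0 0.2")

```text
t: 3.55
tcp_pos: [0.5541, 0.2458, 0.0779]
orientation: [0.704, 0.711, 0.008, 0.011]
ft_force: [-1.3, 0.1, -1.2]
opening: 0.0513
```

```bash
python3 - <<'E'
from h import *
st=env.get_state();print(st["tcp_pos"],st["orientation"],st["ft_force"])
a=env.snapshot("scene")["color"][90:250,230:430];b=env.snapshot("wrist")["color"]
a=cv2.resize(a,None,fx=2,fy=2,interpolation=2)
c=np.zeros((384,400+400,3),np.uint8);c[:320,:400]=a;c[:300,400:]=cv2.resize(b,(400,300));cv2.imwrite("pics/p3.png",c)
E
```

```text
[0.55413258 0.24581671 0.07787011] [0.70354782 0.71051938 0.00849381 0.0105135 ] [-1.2720568   0.07117374 -1.18156849]
```

View pics/p3.png

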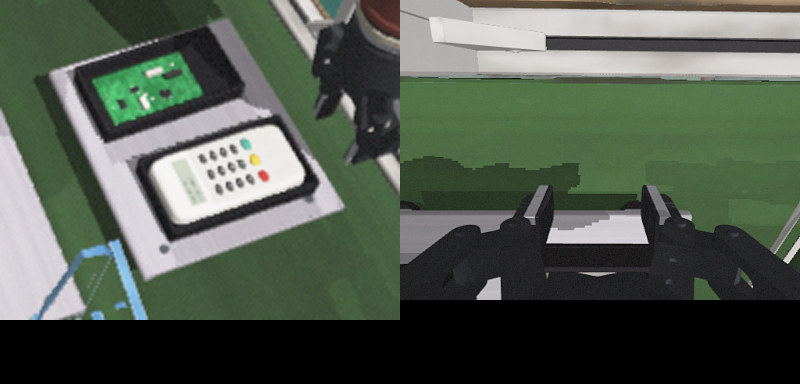

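Emit:
send_rows(commands="0 -4 5 0 0.2; -8 -1 5 0 0.2; -8 0 0 0 0.2; -8 0 0 0 0.2; -4 0 0 0 0.2")

```text
t: 4.07
tcp_pos: [0.5529, 0.2167, 0.0743]
orientation: [0.703, 0.711, 0.012, 0.013]
ft_force: [-0.4, -0.1, 0.1]
opening: 0.0511
```

Emit:
send_rows(commands="0 0 6 0 0.2; 0 0 1 0 0.2; 0 0 0 0 0.2")

```text
t: 4.32
tcp_pos: [0.555, 0.2148, 0.0692]
orientation: [0.704, 0.71, 0.014, 0.014]
ft_force: [0.2, -0.2, 0.4]
opening: 0.0511
```

Emit:
send_rows(commands="0 -4 2 0 0.2; -5 0 1 0 0.2; -5 0 0 0 0.2; -6 0 0 0 0.2; -6 0 0 0 0.2")

```text
t: 4.73
tcp_pos: [0.551, 0.1942, 0.0662]
orientation: [0.703, 0.711, 0.015, 0.013]
ft_force: [-0.3, 2.0, -0.9]
opening: 0.051
```

```bash
python3 - <<'E'
from h import *
st=env.get_state();print(st["tcp_pos"],st["orientation"],st["ft_force"])
a=env.snapshot("scene")["color"][90:250,230:430];s=env.snapshot("top");b=s["color"][120:280,100:300]
cv2.imwrite("pics/p4.png",cv2.resize(np.hstack([a,b]),None,fx=2,fy=2,interpolation=2))
E
```

```text
[0.5510309  0.1941676  0.06621718] [0.70325544 0.71065113 0.01524762 0.01320077] [-0.28702815  1.98549355 -0.93485569]
```

View pics/p4.png

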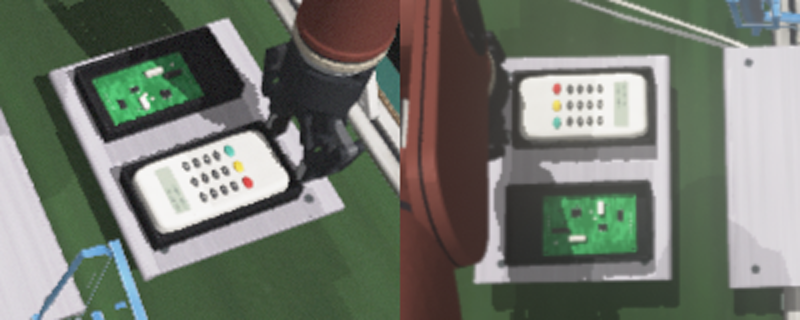

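Emit:
send_rows(commands="-8 0 0 0 0.2; -10 0 0 0 0.2; -10 0 0 0 0.2; -10 0 0 0 0.2; -10 0 0 0 0.2")

```text
t: 5.25
tcp_pos: [0.5516, 0.1423, 0.0662]
orientation: [0.703, 0.711, 0.015, 0.013]
ft_force: [0.8, 2.3, -0.3]
opening: 0.0514
```

Emit:
send_rows(commands="-10 0 0 0 0.2; -10 0 0 0 0.2; -10 0 0 0 0.2; -10 0 0 0 0.2; -10 0 0 0 0.2")

```text
t: 5.67
tcp_pos: [0.552, 0.0857, 0.0662]
orientation: [0.704, 0.71, 0.015, 0.013]
ft_force: [0.3, 1.7, 0.7]
opening: 0.051
```

Emit:
send_rows(commands="-10 0 0 0 0.2; -10 0 0 0 0.2; -10 0 0 0 0.2; -10 0 0 0 0.2; -10 0 0 0 0.2")

```text
t: 6.08
tcp_pos: [0.5523, 0.0301, 0.0662]
orientation: [0.704, 0.71, 0.015, 0.013]
ft_force: [1.0, 2.3, 2.0]
opening: 0.0511
```

Emit:
send_rows(commands="-10 0 0 0 0.2; -10 0 0 0 0.2; -10 0 0 0 0.2; -8 0 0 0 0.2; -5 0 0 0 0.2")

```text
t: 6.5
tcp_pos: [0.5527, -0.0187, 0.0662]
orientation: [0.704, 0.71, 0.015, 0.013]
ft_force: [0.7, 2.4, 1.5]
opening: 0.0513
```

```bash
cat > m.py <<'E'
from h import *
import sys
st=env.get_state();print(st["tcp_pos"],st["orientation"],st["ft_force"])
a=env.snapshot("scene");s=env.snapshot("top")
A=a["color"][90:290,120:320];B=s["color"][120:320,170:370]
cv2.imwrite(sys.argv[1],cv2.resize(np.hstack([A,B]),None,fx=2,fy=2,interpolation=2))
for n,q in (("scene",a),("top",s)):
    for t,z in (("carrier",.074),("terminal",.082)):
        for r in env.outline_of(q,t)[:1]:
            ys,xs=np.nonzero(r["region"]); P=np.array([atz(q,p,z)[:2] for p in zip(xs,ys)])
            print(n,t,round(r["score"],2),"y",np.percentile(P[:,1],[.5,99.5]).round(4),"x",np.percentile(P[:,0],[.5,99.5]).round(4))
E
python3 m.py pics/p5.png
```

```text
[ 0.55265819 -0.01865439  0.06622949] [0.70414098 0.70977189 0.0153152  0.01322082] [0.65022586 2.40770009 1.50308235]
scene carrier 0.6 y [-0.1913 -0.0301] x [0.5104 0.6078]
scene terminal 0.57 y [-0.182  -0.0417] x [0.5232 0.5972]
top carrier 0.82 y [-0.191  -0.0357] x [0.5068 0.6003]
top terminal 0.9 y [-0.1809 -0.0383] x [0.5123 0.5864]
```

View pics/p5.png

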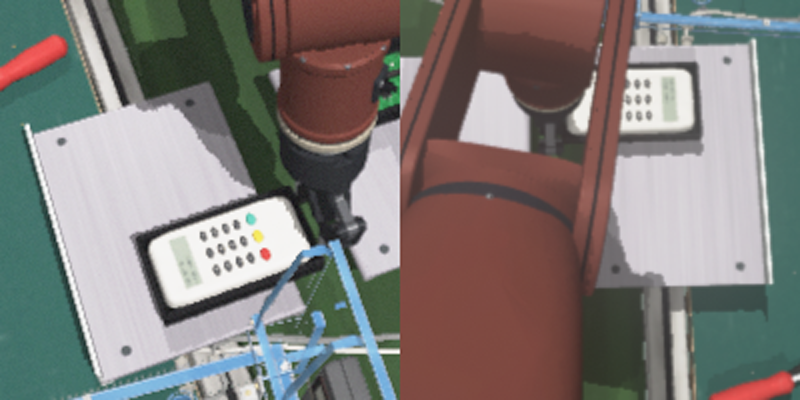

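```bash
python3 - <<'E'
from h import *
a=env.snapshot("scene");s=env.snapshot("top")
def tri(p,q):
    o1,d1=ray(a,p);o2,d2=ray(s,q);A=np.c_[d1,-d2];t=np.linalg.lstsq(A,o2-o1,rcond=None)[0]
    x,y=o1+t[0]*d1,o2+t[1]*d2;return np.round((x+y)/2,3),np.linalg.norm(x-y).round(4)
for p,q in [((287,211),(262,131)),((287,211),(289,135)),((250,250),(262,131)),((250,250),(289,135))]: print(p,q,tri(p,q))
cv2.imwrite("pics/p6.png",np.hstack([cv2.resize(a["color"][180:300,200:320],(400,400)),cv2.resize(s["color"][60:160,250:350],(400,400))]))
E
```

```text
(287, 211) (262, 131) (array([ 0.619, -0.049,  0.167]), np.float64(0.0197))
(287, 211) (289, 135) (array([ 0.615, -0.078,  0.188]), np.float64(0.0731))
(250, 250) (262, 131) (array([ 0.639, -0.085,  0.08 ]), np.float64(0.0489))
(250, 250) (289, 135) (array([ 0.634, -0.116,  0.088]), np.float64(0.0129))
```

View pics/p6.png

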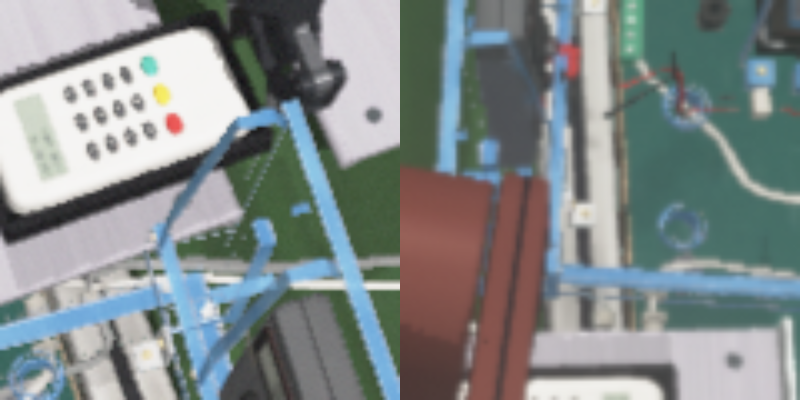

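Emit:
send_rows(commands="6 0 0 0 0.2; 0 -7 0 0 0.2; 0 -5 0 0 0.2; -5 0 0 0 0.2; -5 0 0 0 0.2")

```text
t: 7.32
tcp_pos: [0.5387, -0.0188, 0.0651]
orientation: [0.702, 0.712, 0.015, 0.013]
ft_force: [0.3, -1.4, -0.3]
opening: 0.0509
```

Emit:
send_rows(commands="-8 0 0 0 0.2; -8 0 0 0 0.2; -8 0 0 0 0.2; -6 0 0 0 0.2; -4 0 0 0 0.2")

```text
t: 7.73
tcp_pos: [0.5389, -0.0564, 0.0651]
orientation: [0.703, 0.711, 0.015, 0.012]
ft_force: [0.3, 1.6, 0.7]
opening: 0.0515
```

```bash
python3 m.py pics/p7.png
```

```text
[ 0.538942   -0.05641984  0.06507183] [0.70254674 0.71136555 0.01541526 0.01222697] [0.26826227 1.57074449 0.71185259]
scene carrier 0.56 y [-0.2272 -0.0694] x [0.5125 0.6081]
scene terminal 0.94 y [-0.2197 -0.0771] x [0.5232 0.5995]
top carrier 0.95 y [-0.228  -0.0763] x [0.5078 0.5967]
top terminal 0.8 y [-0.2172 -0.0848] x [0.5131 0.5875]
```

View pics/p7.png

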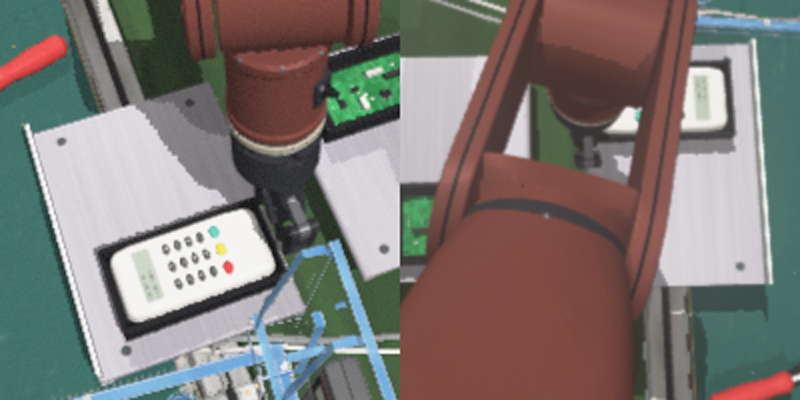

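Emit:
send_rows(commands="-5 0 0 0 0.2; -5 0 0 0 0.2; -4 0 0 0 0.2; -3 0 0 0 0.2; -2 0 0 0 0.2")

```text
t: 8.45
tcp_pos: [0.5391, -0.0736, 0.065]
orientation: [0.701, 0.713, 0.016, 0.011]
ft_force: [0.4, 2.1, 0.4]
opening: 0.0514
```

Emit:
send_rows(commands="-2 0 0 0 0.2; -2 0 0 0 0.2; -1 0 0 0 0.2")

```text
t: 8.7
tcp_pos: [0.5393, -0.0793, 0.065]
orientation: [0.701, 0.712, 0.016, 0.011]
ft_force: [-0.6, 2.2, 2.1]
opening: 0.0512
```

Emit:
send_rows(commands="-1 0 0 0 0.2; -1 0 0 0 0.2; -1 0 0 0 0.2")

```text
t: 8.95
tcp_pos: [0.5393, -0.0825, 0.065]
orientation: [0.701, 0.712, 0.016, 0.011]
ft_force: [-0.1, 2.3, 0.3]
opening: 0.0513
```

Emit:
send_rows(commands="-1 0 0 0 0.2; -1 0 0 0 0.2")

```text
t: 9.12
tcp_pos: [0.5394, -0.0839, 0.065]
orientation: [0.701, 0.712, 0.017, 0.011]
ft_force: [0.5, 8.6, 2.2]
opening: 0.0515
```

Stop reached (8.6 N). Back off, then up.

Emit:
send_rows(commands="4 0 0 0 0.2; 10 -1 0 0 0.2; 15 -3 0 0 0.2; 15 -3 0 0 0.2; 0 0 -20 0 0.2")

```text
t: 9.53
tcp_pos: [0.5275, -0.0386, 0.0814]
orientation: [0.703, 0.711, 0.014, 0.009]
ft_force: [-0.9, -0.1, -0.6]
opening: 0.0515
```

Emit:
send_rows(commands="0 0 -35 0 0.2; 0 0 -35 0 0.2; 0 0 -35 0 0.2; -5 -25 -20 0 0.2; 0 -30 0 0 0.2")

```text
t: 9.95
tcp_pos: [0.4692, -0.0426, 0.2113]
orientation: [0.701, 0.713, 0.013, 0.011]
ft_force: [-0.1, -0.7, 0.8]
opening: 0.0511
```

Emit:
send_rows(commands="0 -30 -10 0 0.2; 0 -30 0 0 0.2; 0 0 0 0 0.2")

```text
t: 10.2
tcp_pos: [0.4038, -0.0428, 0.2208]
orientation: [0.701, 0.713, 0.012, 0.012]
ft_force: [0.7, -0.6, -0.2]
opening: 0.0517
```

```bash
python3 m.py pics/p8.png; python3 - <<'E'
from h import *
for n in ("top","scene"):
    s=env.snapshot(n)
    for r in env.outline_of(s,"board_carrier")[:2]:
        ys,xs=np.nonzero(r["region"]);P=np.array([atz(s,p,.074)[:2] for p in zip(xs,ys)]);print(n,round(r["score"],2),np.percentile(P,[.5,99.5],axis=0).round(3))
E
```

```text
[ 0.4037616  -0.04280279  0.22078678] [0.70074803 0.71319273 0.01236875 0.01246377] [ 0.7415179  -0.61256452 -0.24276803]
scene carrier 0.6 y [-0.2558 -0.0952] x [0.5121 0.6103]
scene terminal 0.8 y [-0.2459 -0.105 ] x [0.5232 0.5991]
top carrier 0.84 y [-0.2548 -0.0936] x [0.5085 0.6015]
top terminal 0.97 y [-0.2444 -0.1018] x [0.5136 0.5908]
top 0.85 [[0.377 0.102]
 [0.466 0.185]]
scene 0.71 [[0.377 0.019]
 [0.479 0.186]]
```

View pics/p8.png

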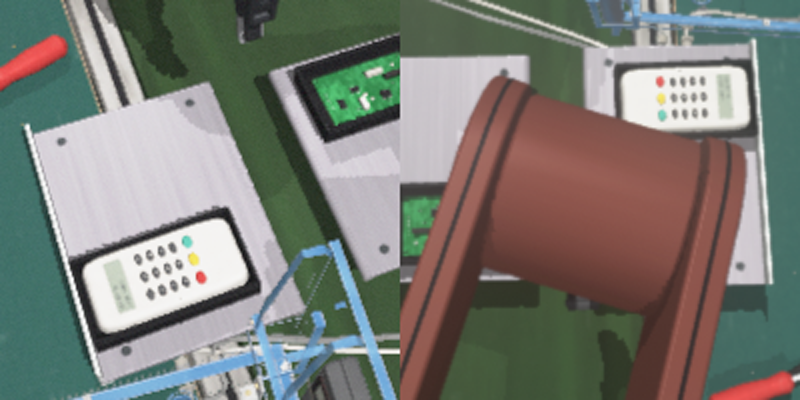

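The carrier lies flat against the stop, the terminal is in it, and the board carrier hasn't moved (y 0.019–0.186, x 0.377–0.466). Handing in.

```bash
python3 -c "
from h import *
env.job_done()"
```

```text
the job is handed in; nothing more can be done
```

I pushed the carrier with the terminal across the gap (about 65 mm) and up to the end stop, using two partly opened fingertips held low behind its rear wall. I handed the job in at about 10.5 s on the robot's clock; no verdict is reported.

- **Push:** The force in the push direction stayed near 2 N, then rose to 8.6 N when the carrier met the stop. I then backed the gripper off and raised it clear. Partway across I moved the contact point about 13 mm toward the robot, to keep the gripper clear of the blue frame.
- **Carrier:** In the last pictures its front end is at y of about -0.255 m, with the stop at about -0.257 m. It lies flat and square to the table, roughly 67 mm off the middle line (limit 100 mm).
- **Terminal:** It is still lying in its carrier.
- **Board carrier:** It shows no measurable move. In the last top view the arm hid part of it, so its y range comes from the scene camera only.
- **Disagreements:** The two cameras differed by up to about 10 mm in x, more than the stated 2 mm calibration. I didn't track down the cause, but it is well inside the tolerance. The tool also leaned by about 2 degrees during the moves, with no visible effect.

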